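# Jack up a tilting welding plate and hold it there

### The arm

A 7-joint arm with a two-finger parallel gripper is mounted at the origin on the work surface; the furniture and walls round the work are solid. World frame = base frame: x ahead of the robot, y to its left, z up, the work surface at z = 0. Lengths are in m, angles in rad, forces in N, time in s.
With the tool pointing down it reaches from about 0.35 to 0.9 m from the base axis. Payload 8.1 kg.
Tool frame: the origin (TCP) lies on the mounting face of the last link; the fingertips stand 178 mm ahead of it and the grasp point (between the pads) lies 159 mm ahead of it; x points along the fingers, y is the direction in which the jaws open and shut, and the axes are right-handed (so a half turn about x gives the same grasp; the last joint's range is limited). The gripper opens to 92 mm and grips with 3 to 60 N. Pads are 19 mm wide; open, the fingers measure 130 mm over their backs; the gripper's body (75 mm by 190 mm) begins 47 mm behind the grasp point.
Start: joints at [1.165, 0.434, 0.025, 1.573, -0.012, 1.134, -0.075], TCP at [0.186, -0.597, 0.405] pointing down, gripper open.
Joint ranges: [-2.62, 2.62], [-0.44, 2.09], [-1.27, 1.32], [0.08, 2.57], [-1.32, 4.46], [0.12, 2], [-2.74, 2.74]. Speed limits (rad/s): [2.22, 2.22, 3.01, 3.01, 3.14, 3.14, 3.14].

### API

Orientations are given as a rotation vector (axis times angle).
In Python, from rig import * gives the robot as it stands.
- The arm moves only by the tool send_rows, never from a script. Its argument "deltas" is one flat list of numbers, 7 for each row, row after row: the turn, a rotation vector about the tool's x, y, z in rad, then the shift along the tool's x, y, z in mm, then the finger opening in mm, from 0 to 91.8. In form: [wx, wy, wz, x, y, z, hand, wx, wy, wz, x, y, z, hand, ...]. A call has 1 to 10 rows; each row shifts and turns the commanded pose from where the row before left it, along the tool's axes as they then stand; what a row does not reach is not made up. A row lasts 1/12 s, in which the tool goes at most 41.7 mm and 7.16 degrees, less where a joint would pass 70% of its speed; a pose out of reach is approached as far as the arm can. A call with a gripper value outside its range is refused whole. The fingers move at their own pace and stop on an object; "force" is the grip in N (left out, the last holds). Time passes only in rows, so rows that do not move let the fingers close. It gives the time, the measured TCP pose, the force and the opening at its end, in the units of the state.
- state(): the state, without advancing time (a new reading comes with each control period).
- grab_frame(name): name is "scene" or "top" or "wrist"; returns the picture (400x640x3 uint8, red, green, blue); there is no depth.
- calibration(name): a dict with "fovy" (degrees; the focal length in pixels is half the picture's height over the tangent of half this angle, whatever the lens; pixels are square), "cx", "cy" (the principal point, pixels), "distortion" ([k1, k2, p1, p2, k3] as OpenCV has them; the pictures are not rectified), "R" (3x3) and "t" (3): a world point X has camera coordinates R X + t. Camera axes: x right, y down, z forward; pixel columns grow to the right and rows downward; lengths in m; the calibration is good to about 2 mm. A picture is of the moment at which its call begins: read the wrist's pose just before it. calibration takes no time and is no camera call; for the wrist camera it gives the pose at the moment of the call.
- sign_off(): hands the job in, once; it reports no verdict.
The state is a dict: "clock": time; "joints": joint angles; "joint_velocities": joint speeds; "joint_efforts": joint torques, N m; "position": TCP position; "ee_rot": TCP orientation; "wrist_force": force on the tool from outside, world axes, zero at the start; "torque": the same for the moment, N m; "width": finger opening in m.
Only numpy, scipy, OpenCV 4.12 (cv2) and the standard library are available. Lean on these libraries where they do the work, as an engineer would, in place of code of your own. Each camera call takes 0.05 s, during which the arm holds its last target. There are 200 camera calls.

### The job

First swing the open hold-down bar of the tilting welding plate over the square tube until it lies home in its forked catch, so the tube is secured before the plate tilts. Then set the small lever jack flat on the welding table with its round saddle centred under the lift pad of the plate's lug, and press the jack's handle right down so that the saddle raises the plate; the jack carries only while its handle is held, so finish with the hand still holding the handle fully down. Lift with the jack alone, keep the hand off the jig at the end, and leave the welding magnet, spanner and chipping hammer where they lie.

Things in the scene. Friction and masses are not known exactly. Their poses are not given: they have to be found in the camera images.
- weld_table: Low steel welding table on the bench with a grid of holes, 300 x 660 x 95 mm, origin under its middle at bench level; its flat top, 95 mm above the bench, carries jig and jack. Long side along its y.
- tilt_jig: Steel tilting welding jig bolted to the low welding table, origin under its middle at table level. Open frame 150 x 115 mm carrying a plate 150 x 120 mm, top at z = 78 mm, hinged along its +x edge. A 44 mm wide lug sticks out of the free edge on -x to x = -126 mm. On the plate the square tube lies along y at x = -8 mm between two pins and a fence; the hold-down bar runs above it along y = 0.
- tilt_plate (a joint): Plate's hinge, rad: 0 lying level on its buffers, grows as the free (-x) edge rises about the jig's y axis; hinge line at jig x = 75 mm, z = 74 mm. About 0.115 when the jack under the pad is fully up. It takes about 10 N at the lift pad and falls back when not held.
- lift_pad (a point): Lift pad: centre of the underside of the round steel button, 20 mm across, under the lug, marked on top by a hexagon bolt head on a washer, 20 mm across. At jig (-104, 0, 65) mm when the plate is down. It has to sit in the cup of the jack's saddle.
- hold_bar (a joint): Hinge of the hold-down bar, rad: 0 closed and home in the catch (its stop), grows as it swings up and back over toward jig +x, about the jig's y axis; starts open past upright at 1.72 to 2.0. Weight 0.12 kg; its friction holds it near upright, below about 1 rad it falls shut of itself.
- bar_hinge (a point): Hinge axis of the hold-down bar, jig (42, 0, 111.5) mm with the plate down. The steel bar, 14 mm wide and 10 mm high, swings in the jig's x-z plane and drops into a fork 19 mm wide at jig x = -45 mm.
- bar_grip (a point): Middle of the round black grip, 17 mm across and 34 mm long, at the free end of the hold-down bar, 122 mm from its hinge. Closed it lies at jig (-80, 0, 111.5) mm, beyond the catch, so that the fingers can straddle it along the jig's y from above; it turns in the fingers as the bar swings.
- work_tube: Square steel tube offcut 25 x 90 x 25 mm lying loose on the plate along the jig's y between pins and fence; origin at the middle of its underside. The closed bar clears its top by 1.5 mm.
- jack: Small grey lever jack standing loose on the table, 0.74 kg. Origin on its underside below the lever pivot. Base plate 66 mm wide (y), from x = -150 to 81 mm, 6 mm thick. Saddle at x = 48 mm, handle runs to -x. Two upright cheeks, 45 mm over their outer faces (y), x = -30 to 22 mm, z = 6 to 60 mm: grip across them from above at about x = -5 mm, z = 42 mm, and slide or lift the jack. Pivot at z = 44 mm.
- saddle (a point): Floor centre of the jack's saddle, a round steel cup 44 mm outside, 37 mm inside, rim 3.5 mm high. At jack (48, 0, 55) mm when lowered, so its rim passes 6.5 mm under the lift pad. It rises 30 mm straight up, 50 mm per rad of the handle.
- jack_handle (a joint): Jack handle's hinge, rad: 0 up (sprung, sloping up at 0.60 rad), grows as it is pushed down; 0.60 is the stop, handle level on its rest. With the plate's load it takes 5 to 8 N at the tread. It springs back up, and the load comes down, when let go.
- tread (a point): Middle of the top face of the flat ribbed tread plate, 42 x 50 mm, at the handle's end, where to press down: 130 mm from the pivot along the handle and 9.5 mm above its centre line. At jack (-102, 125) mm (x, z) when up and (-130, 53.5) mm when fully down, moving on an arc about the pivot.
- weld_magnet: Red triangular welding magnet, 82 x 104 x 16 mm, a bystander lying on the welding table near the robot; origin at the middle of its underside.
- chipping_hammer: Slag chipping hammer with coiled handle, 140 x 243 x 24 mm, a bystander lying on the bench beside the table; origin at the middle of its underside.
- spanner: Open-ended steel spanner, 43 x 186 x 6 mm, a bystander lying on the welding table along its far edge; origin at the middle of its underside.

How it is judged:
By the outcome, as a careful person would: the job done as asked, in the order asked, and still so for the second after the job is handed in, while the arm keeps its last pose, push and grip.
It also fails if it takes over 72 s, if anything falls off the work surface, if the arm or the gripper's body presses on something with over 40 N, if the wrist force passes 120 N, or if a joint passes its speed limit or range.

## Working session

There is one attempt and no reset: what is moved stays moved. The work goes in short steps, Python scripts to look and compute and a tool call to move; the robot and the scene stay as the last step left them, time stands still between calls to the robot, and variables do not carry over. Pictures are saved under pics/ and viewed, on a budget of 10 in all, crops included, one or two more only if the job needs it, and the job is handed in when it is done.

Besides the shell and the picture viewer there is one more tool, called after "Request:" by a JSON object that holds its "method" and its "body", one argument or row to a line. send_rows: Moves the arm, as the interface text tells. Its arguments: {"type":"object","properties":{"deltas":{"type":"array"},"force":{"type":"number"}},"required":["deltas"]}

```bash
mkdir -p pics; ls
python3 - <<'E'
from rig import *
import cv2
s=state();print({k:s[k] for k in("clock","position","ee_rot","wrist_force","width")})
for n in("scene","top","wrist"):
    c=calibration(n);print(n,c)
    cv2.imwrite(f"pics/a_{n}.png",grab_frame(n)[:,:,::-1])
E
```

```text
pics
{'clock': 0.0, 'position': array([ 0.18628278, -0.59636828,  0.40397344]), 'ee_rot': array([ 2.05869312,  0.31556751, -2.05940954]), 'wrist_force': array([-0.59076029, -0.42358127, -0.0739954 ]), 'width': 0.09166302787378805}
scene {'fovy': 47.60061210078944, 'cx': 319.14397950438274, 'cy': 201.14584730593722, 'distortion': array([0.00533864, 0.        , 0.        , 0.        , 0.        ]), 'R': array([[-0.72967122, -0.68353862,  0.01883767],
       [-0.49493535,  0.5089293 , -0.70429395],
       [ 0.47182508, -0.52322645, -0.70965849]]), 't': array([0.28035357, 0.39082918, 1.31922571])}
top {'fovy': 50.172036451203226, 'cx': 322.51809096411364, 'cy': 205.0384076547215, 'distortion': array([-0.02267078,  0.        ,  0.        ,  0.        ,  0.        ]), 'R': array([[ 0.00780141, -0.9998581 ,  0.01493026],
       [-0.98282404, -0.0104198 , -0.18425073],
       [ 0.18438016, -0.0132364 , -0.98276587]]), 't': array([-0.08116377,  0.50571504,  1.3595281 ])}
wrist {'fovy': 65.45000035155168, 'cx': 316.1169272433095, 'cy': 199.97548489485834, 'distortion': array([-0.01541154,  0.        ,  0.        ,  0.        ,  0.        ]), 'R': array([[ 2.97400738e-01, -9.54752421e-01, -7.85153456e-04],
       [-9.21797163e-01, -2.87349340e-01,  2.60231332e-01],
       [-2.48682108e-01, -7.66692379e-02, -9.65545979e-01]]), 't': array([-0.62408954, -0.0312102 ,  0.38925146])}
```

View pics/a_top.png

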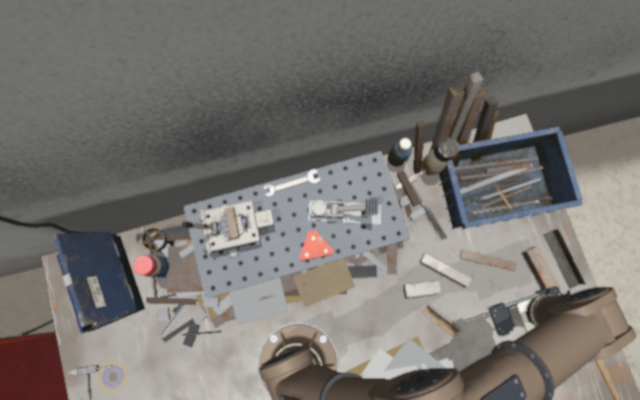

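View pics/a_scene.png

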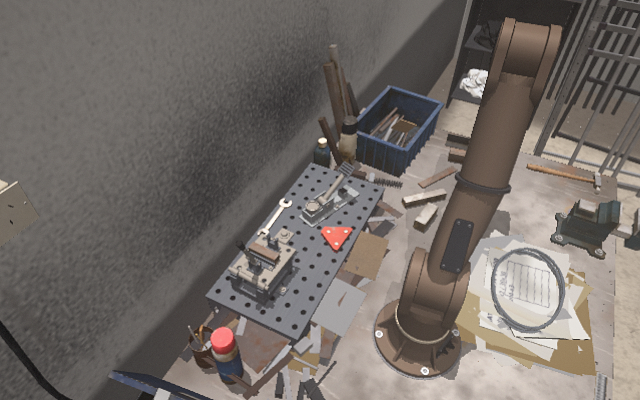

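The top view shows the jig at about (232,227) with its lug pointing right at (264,219). The jack's saddle is at (319,208) with the handle to the right, the magnet at (316,246) and the spanner at (292,183). The next step is an enlargement of that area.

```bash
cat > h.py <<'E'
import numpy as np, cv2
from rig import *
def K(c):
    f=200/np.tan(np.radians(c["fovy"]/2)); return np.array([[f,0,c["cx"]],[0,f,c["cy"]],[0,0,1.]])
def px2w(c,uv,z):
    uv=np.array(uv,float).reshape(-1,1,2)
    n=cv2.undistortPoints(uv,K(c),c["distortion"]).reshape(-1,2)
    R=c["R"];C=-R.T@c["t"]; d=np.c_[n,np.ones(len(n))]@R
    z=np.broadcast_to(z,len(n)); return C+d*((z-C[2])/d[:,2])[:,None]
def w2px(c,X):
    return cv2.projectPoints(np.array(X,float).reshape(-1,3),cv2.Rodrigues(c["R"])[0],c["t"],K(c),c["distortion"])[0].reshape(-1,2)
E
python3 - <<'E'
import cv2
a=cv2.imread("pics/a_top.png")[150:300,180:420]
cv2.imwrite("pics/b.png",cv2.resize(a,None,fx=3.3,fy=3.3,interpolation=cv2.INTER_CUBIC))
E
```

```text
(no output)
```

View pics/b.png

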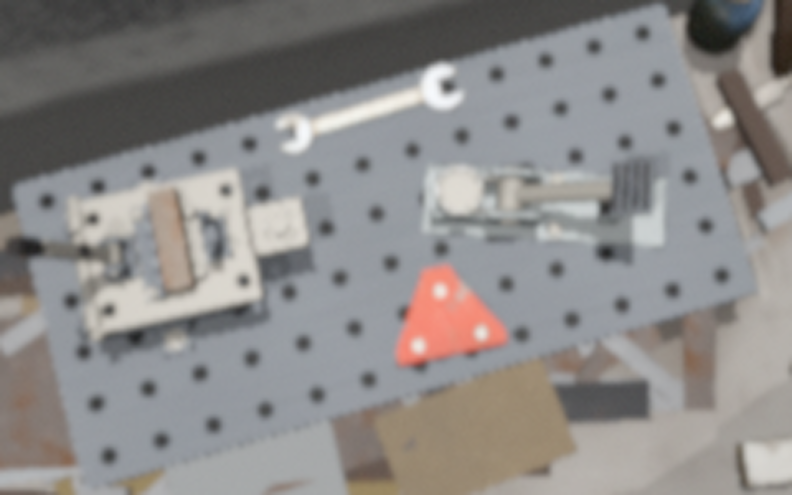

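The enlargement shows plate corners at about (70,205), (240,168), (262,302) and (92,340), and the lug's end at (304,222). The saddle is at (461,190), the tread at (632,187), and the bar grip at the far left at (20,245).

Run:
```python
from h import *
c=calibration("top")
o=lambda p:np.array(p,float)/3.3+[180-.35,150-.35]
P=px2w(c,o([(70,205),(240,168),(262,302),(92,340),(300,198),(308,245),(278,224)]),.173)
print(P.round(4)); m=P[:4].mean(0); l=P[4:6].mean(0); print("mid",m,"lugend",l,np.linalg.norm(P[0]-P[1]),np.linalg.norm(P[1]-P[2]))
print("lens",np.linalg.norm(l-m))
for a,b in((P[1],P[0]),(P[2],P[3]),(l,m),(P[1]-P[2],[0,0])):
    d=np.array(a)-np.array(b);print(np.degrees(np.arctan2(d[1],d[0])))
S=px2w(c,o([(461,190)]),.1535);T=px2w(c,o([(632,187)]),.22);print("saddle",S,"tread",T,np.linalg.norm((S-T)[0,:2]))
print("base",px2w(c,o([(420,232),(664,245),(665,182)]),.101))
print("grip",px2w(c,o([(20,245)]),.32))
print("table",px2w(c,o([(12,187),(665,3),(757,290),(85,485)]),.095))
print("magnet",px2w(c,o([(437,268),(507,343),(398,362)]),.111))
```

```text
[[0.4587 0.2874 0.173 ]
 [0.4943 0.1354 0.173 ]
 [0.3727 0.1112 0.173 ]
 [0.3374 0.2607 0.173 ]
 [0.4673 0.0801 0.173 ]
 [0.4245 0.0717 0.173 ]
 [0.4433 0.0992 0.173 ]]
mid [0.41579774 0.19867985 0.173     ] lugend [0.44586226 0.07590952 0.173     ] 0.156173232009715 0.12398128129270071
lens 0.12639790527144207
-76.79729784734302
-76.72052932093503
-76.23995480705044Traceback (most recent call last):
  File "<stdin>", line 8, in <module>
ValueError: operands could not be broadcast together with shapes (3,) (2,)
```

Run:
```python
from h import *
c=calibration("top")
o=lambda p:np.array(p,float)/3.3+[180-.35,150-.35]
S=px2w(c,o([(461,190)]),.1535);T=px2w(c,o([(632,187)]),.22);d=(S-T)[0];print("saddle",S,"tread",T,np.linalg.norm(d[:2]),np.degrees(np.arctan2(d[1],d[0])))
print("base",px2w(c,o([(420,232),(664,245),(665,182)]),.101))
print("grip",px2w(c,o([(20,245)]),.32))
print("table",px2w(c,o([(12,187),(665,3),(757,290),(85,485)]),.095))
print("magnet",px2w(c,o([(437,268),(507,343),(398,362)]),.111))
print("spanner",px2w(c,o([(295,150),(460,100)]),.101))
s=state();R=cv2.Rodrigues(s["ee_rot"])[0];print(R.round(3))
```

```text
saddle [[ 0.47970898 -0.0655044   0.1535    ]] tread [[ 0.47183032 -0.21468637  0.22      ]] 0.14938986621246644 86.97687855292429
base [[ 0.44818981 -0.02712602  0.101     ]
 [ 0.43797654 -0.25996832  0.101     ]
 [ 0.49916127 -0.26199096  0.101     ]]
grip [[0.40134512 0.28477377 0.32      ]]
table [[ 0.48874286  0.36561858  0.095     ]
 [ 0.68073316 -0.26615051  0.095     ]
 [ 0.39634775 -0.34916519  0.095     ]
 [ 0.20922494  0.27955361  0.095     ]]
magnet [[ 0.41258253 -0.04384909  0.111     ]
 [ 0.34279987 -0.11000531  0.111     ]
 [ 0.32428183 -0.00866859  0.111     ]]
spanner [[ 0.52671479  0.09427141  0.101     ]
 [ 0.57801386 -0.06403278  0.101     ]]
[[-0.     0.298 -0.955]
 [ 0.001 -0.955 -0.298]
 [-1.    -0.001  0.   ]]
```

Request:
{"method": "send_rows", "body": {
  "deltas": [0, 0, 0, -11, -22, -30, 91, 0, 0, 0, -11, -22, -30, 91, 0, 0, 0, -11, -22, -30, 91, 0, 0, 0, -11, -22, -30, 91, 0, 0, 0, -11, -22, -30, 91, 0, 0, 0, -11, -22, -30, 91, 0, 0, 0, -11, -22, -30, 91, 0, 0, 0, -11, -22, -30, 91, 0, 0, 0, -11, -22, -30, 91, 0, 0, 0, -11, -22, -30, 91]
}}

```text
clock: 0.98
position: [0.4077, -0.2954, 0.5153]
ee_rot: [2.058, 0.314, -2.059]
wrist_force: [0.8, -0.4, 0.8]
width: 0.0911
```

```bash
cat >> h.py <<'E'
def down(a):  # tool pointing down, tool y at world angle a deg
    a=np.radians(a);y=np.array([np.cos(a),np.sin(a),0]);x=np.array([0,0,-1.]);return np.c_[x,y,np.cross(x,y)]
def plan(p,a,n):
    "per-row turn about tool x and shifts: n equal turns, straight line"
    s=state();R=cv2.Rodrigues(s["ee_rot"])[0];p=np.array(p)
    dv=cv2.Rodrigues(R.T@down(a))[0].ravel()
    print("clock",round(s["clock"],2),"pos",s["position"].round(4),"F",s["wrist_force"].round(1),"turn",dv.round(3),"tool shift",(R.T@(p-s["position"])*1e3).round(1))
    d=(p-s["position"])/n;Q=R
    for i in range(n):
        # shift in axes as they stand before the turn
        print((dv/n).round(3).tolist(),(Q.T@d*1e3).round(1).tolist()); Q=Q@cv2.Rodrigues(dv/n)[0]
E
python3 - <<'E'
from h import *
c=calibration("wrist");print("cam",-c["R"].T@c["t"],state()["position"],state()["joints"].round(2),"fwd",c["R"][2],"right",c["R"][0])
plan([.42,.10,.58],13.5,14)
E
```

```text
cam [ 0.47505766 -0.27402903  0.49470032] [ 0.40770066 -0.29540107  0.51526234] [ 0.66  0.17 -0.16  1.67  0.03  1.3  -0.78] fwd [-0.24828633 -0.07804004 -0.96553801] right [ 2.97295288e-01 -9.54785311e-01  7.22009386e-04]
clock 0.98 pos [ 0.4077 -0.2954  0.5153] F [ 0.8 -0.4  0.8] turn [-1.504  0.    -0.   ] tool shift [ -64.8 -373.8 -129.6]
[-0.107, 0.0, -0.0] [-4.6, -26.7, -9.3]
[-0.107, 0.0, -0.0] [-4.6, -25.6, -12.1]
[-0.107, 0.0, -0.0] [-4.6, -24.1, -14.7]
[-0.107, 0.0, -0.0] [-4.6, -22.4, -17.2]
[-0.107, 0.0, -0.0] [-4.6, -20.4, -19.5]
[-0.107, 0.0, -0.0] [-4.6, -18.2, -21.6]
[-0.107, 0.0, -0.0] [-4.6, -15.8, -23.4]
[-0.107, 0.0, -0.0] [-4.6, -13.2, -25.0]
[-0.107, 0.0, -0.0] [-4.6, -10.4, -26.3]
[-0.107, 0.0, -0.0] [-4.6, -7.5, -27.2]
[-0.107, 0.0, -0.0] [-4.6, -4.6, -27.9]
[-0.107, 0.0, -0.0] [-4.6, -1.6, -28.2]
[-0.107, 0.0, -0.0] [-4.6, 1.5, -28.2]
[-0.107, 0.0, -0.0] [-4.6, 4.5, -27.9]
```

Request:
{"method": "send_rows", "body": {
  "deltas": [-0.107, 0, 0, -5, -27, -9, 91, -0.107, 0, 0, -5, -26, -12, 91, -0.107, 0, 0, -5, -24, -15, 91, -0.107, 0, 0, -5, -22, -17, 91, -0.107, 0, 0, -5, -20, -20, 91, -0.107, 0, 0, -5, -18, -22, 91, -0.107, 0, 0, -5, -16, -23, 91, -0.107, 0, 0, -5, -13, -25, 91, -0.107, 0, 0, -5, -10, -26, 91, -0.107, 0, 0, -5, -7, -27, 91]
}}

```text
clock: 1.82
position: [0.4172, -0.0141, 0.5649]
ee_rot: [1.35, 1.112, -1.35]
wrist_force: [1.1, 0.1, -0.6]
width: 0.0914
```

Request:
{"method": "send_rows", "body": {
  "deltas": [-0.107, 0, 0, -5, -5, -28, 91, -0.107, 0, 0, -5, -2, -28, 91, -0.107, 0, 0, -5, 1, -28, 91, -0.113, 0, 0, -5, 4, -28, 91, 0, 0, 0, 0, 0, 0, 91, 0, 0, 0, 0, 0, 0, 91]
}}

```text
clock: 2.32
position: [0.4196, 0.0986, 0.5848]
ee_rot: [1.032, 1.313, -1.031]
wrist_force: [-0.5, -1.2, -0.4]
width: 0.0908
```

Run:
```python
from h import *
c=calibration("wrist");np.save("c1.npy",c,allow_pickle=True)
cv2.imwrite("pics/w1.png",cv2.resize(grab_frame("wrist")[:,:,::-1],None,fx=1.25,fy=1.25,interpolation=cv2.INTER_CUBIC))
plan([.42,.10,.58],13.5,1);print(state()["joints"].round(2))
```

```text
clock 2.37 pos [0.4199 0.0972 0.5845] F [-0.7  0.3  0.5] turn [-0.  0.  0.] tool shift [ 4.5  0.8 -2.7]
[-0.0, 0.0, 0.0] [4.5, 0.8, -2.7]
[ 0.25  0.05 -0.62  1.65  0.03  1.45 -0.14]
```

View pics/w1.png

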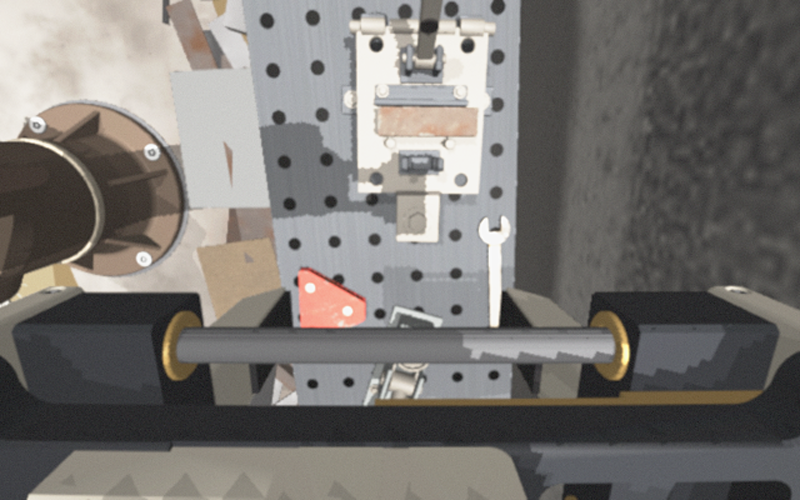

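The wrist view shows the lug's bolt at (418,221), the catch fork at (420,161), the bar hinge at (423,60) with the bar going up out of the picture at (430,5), and plate corners at (357,193) and (480,193).

Run:
```python
from h import *
c=np.load("c1.npy",allow_pickle=True).item()
P=px2w(c,np.array([(418,221),(420,161),(423,60),(357,193),(480,193),(396,242),(439,242)])/1.25-.1,[.178,.2,.2065,.173,.173,.173,.173]);print(P.round(4))
for i,j in((0,1),(0,2)):
    d=P[j]-P[i];print(np.degrees(np.arctan2(d[1],d[0])),np.linalg.norm(d[:2]))
d=P[3]-P[4];print(np.degrees(np.arctan2(d[1],d[0])),np.linalg.norm(d))
for ang in (1.72,1.86,2.0):
  a=np.radians(103.5);u=np.array([np.cos(a),np.sin(a)])
  print(ang,P[0][:2]+u*(.104+.042-.122*np.cos(ang)),.2065+.122*np.sin(ang), w2px(c,[*(P[0][:2]+u*.14),.22])*1.25)
ct=calibration("top")
for ang in (1.72,1.79,1.86,1.93,2.0):
  print(ang,w2px(ct,[*(P[0][:2]+u*(.146-.139*np.cos(ang))),.2065+.139*np.sin(ang)]).round(1), "meas end", 180+5/3.3,150+243/3.3)
```

```text
[[0.4438 0.1005 0.178 ]
 [0.4293 0.1587 0.2   ]
 [0.4104 0.2401 0.2065]
 [0.3778 0.1128 0.173 ]
 [0.4977 0.1419 0.173 ]
 [0.4277 0.0728 0.173 ]
 [0.4711 0.0833 0.173 ]]
103.98046963481613 0.05997198706795548
103.46777695488103 0.14361073500743332
-166.3581380623005 0.12339184548298586
1.72 [0.40551243 0.26007061] 0.3271445514525736 [[423.86081854  61.2160914 ]]
1.86 [0.40162378 0.27626804] 0.32343349653562753 [[423.86081854  61.2160914 ]]
2.0 [0.39789405 0.29180345] 0.31743428607273316 [[423.86081854  61.2160914 ]]
1.72 [[191.7 221.3]] meas end 181.5151515151515 223.63636363636363
1.79 [[188.2 222.2]] meas end 181.5151515151515 223.63636363636363
1.86 [[184.9 223.2]] meas end 181.5151515151515 223.63636363636363
1.93 [[181.7 224.1]] meas end 181.5151515151515 223.63636363636363
2.0 [[178.7 225.1]] meas end 181.5151515151515 223.63636363636363
```

Request:
{"method": "send_rows", "body": {
  "deltas": [0, 0, 0, 0, 4, -31, 60, 0, 0, 0, 0, 4, -31, 60, 0, 0, 0, 0, 4, -31, 60, 0, 0, 0, 0, 4, -31, 60, 0, 0, 0, 0, 4, -31, 60, 0, 0, 0, 0, 3, -31, 60, 0, 0, 0, 20, 0, 0, 60, 0, 0, 0, 20, 0, 0, 60, 0, 0, 0, 0, 0, 0, 60],
  "force": 8
}}

```text
clock: 3.12
position: [0.3992, 0.2819, 0.541]
ee_rot: [1.031, 1.312, -1.041]
wrist_force: [-0.3, -0.5, -1.2]
width: 0.0601
```

Run:
```python
from h import *
cv2.imwrite("pics/w2.png",grab_frame("wrist")[:,:,::-1])
c=calibration("wrist")
print("grip px",w2px(c,[.3986,.2837,.3208]))
plan([.3986,.2837,.480],13.6,1)
```

```text
grip px [[315.81534341 218.88652497]]
clock 3.17 pos [0.3994 0.2819 0.543 ] F [ 0.4 -0.6 -0.1] turn [-0.004  0.002  0.004] tool shift [63.  -0.1 -2.1]
[-0.004, 0.002, 0.004] [63.0, -0.1, -2.1]
```

View pics/w2.png

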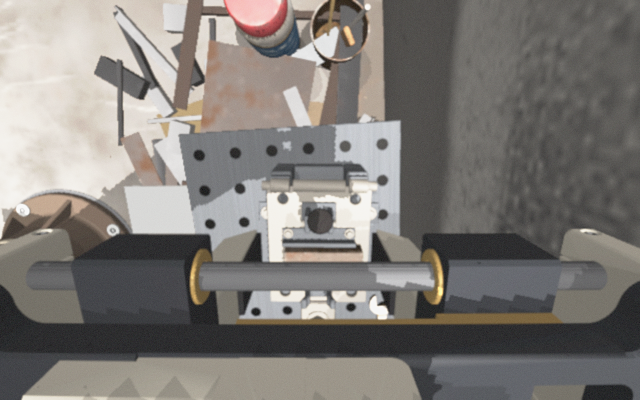

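The black grip is at (319,221), against a prediction of (316,219), and lies between the fingers.

Request:
{"method": "send_rows", "body": {
  "deltas": [0, 0, 0, 20, 1, -2, 60, 0, 0, 0, 20, 1, 0, 60, 0, 0, 0, 18, 0, 0, 60, 0, 0, 0, 5, 0, 0, 60, 0, 0, 0, 0, 0, 0, 40, 0, 0, 0, 0, 0, 0, 20, 0, 0, 0, 0, 0, 0, 10, 0, 0, 0, 0, 0, 0, 10, 0, 0, 0, 0, 0, 0, 10, 0, 0, 0, 0, 0, 0, 10],
  "force": 10
}}

```text
clock: 4.0
position: [0.4003, 0.286, 0.4823]
ee_rot: [1.034, 1.311, -1.033]
wrist_force: [-0.7, 0.2, 0.6]
width: 0.025
```

Run:
```python
from h import *
plan([.3986,.2837,.480],13.6,1)
# arc rows in tool (x down, z toward -jig x), theta0 -> 0
t=np.linspace(1.93,0,28)
X=.122*np.c_[-np.sin(t),np.cos(t)]*1e3
print(np.diff(X,axis=0).round(1).tolist())
```

```text
clock 4.0 pos [0.4003 0.286  0.4823] F [-0.7  0.2  0.6] turn [-0.002 -0.    -0.001] tool shift [ 2.3 -2.2  1.8]
[-0.002, -0.0, -0.001] [2.3, -2.2, 1.8]
[[-2.8, 8.3], [-2.2, 8.4], [-1.6, 8.6], [-0.9, 8.7], [-0.3, 8.7], [0.3, 8.7], [0.9, 8.7], [1.5, 8.6], [2.1, 8.5], [2.7, 8.3], [3.3, 8.1], [3.9, 7.8], [4.4, 7.5], [5.0, 7.2], [5.5, 6.8], [5.9, 6.4], [6.4, 5.9], [6.8, 5.5], [7.2, 5.0], [7.5, 4.5], [7.8, 3.9], [8.1, 3.3], [8.3, 2.8], [8.4, 2.2], [8.6, 1.5], [8.7, 0.9], [8.7, 0.3]]
```

Closing further, then starting the arc.

Request:
{"method": "send_rows", "body": {
  "deltas": [0, 0, 0, 0, 0, 0, 10, 0, 0, 0, 0, 0, 0, 10, 0, 0, 0, 0, 0, 0, 10, 0, 0, 0, 0, 0, 0, 10]
}}

```text
clock: 4.33
position: [0.3996, 0.2862, 0.4818]
ee_rot: [1.032, 1.313, -1.034]
wrist_force: [-5.2, -0.1, 4.9]
width: 0.017
```

Request:
{"method": "send_rows", "body": {
  "deltas": [0, 0, 0, -3, -1, 8, 10, 0, 0, 0, -2, 0, 8, 10, 0, 0, 0, -2, 0, 9, 10, 0, 0, 0, -1, 0, 9, 10, 0, 0, 0, 0, 0, 9, 10, 0, 0, 0, 0, 0, 9, 10, 0, 0, 0, 1, 0, 9, 10, 0, 0, 0, 2, 0, 9, 10, 0, 0, 0, 2, 0, 8, 10]
}}

```text
clock: 5.08
position: [0.4175, 0.2086, 0.4846]
ee_rot: [1.033, 1.311, -1.035]
wrist_force: [-4.8, -0.4, 0.7]
width: 0.0166
```

Request:
{"method": "send_rows", "body": {
  "deltas": [0, 0, 0, 3, -1, 8, 10, 0, 0, 0, 3, 0, 8, 10, 0, 0, 0, 4, 0, 8, 10, 0, 0, 0, 4, 0, 7, 10, 0, 0, 0, 5, 0, 7, 10, 0, 0, 0, 5, 0, 7, 10, 0, 0, 0, 6, 0, 6, 10, 0, 0, 0, 6, 0, 6, 10, 0, 0, 0, 7, 0, 5, 10]
}}

```text
clock: 5.83
position: [0.4313, 0.1483, 0.4411]
ee_rot: [1.033, 1.311, -1.035]
wrist_force: [-0.9, -4.6, 4.2]
width: 0.0164
```

Request:
{"method": "send_rows", "body": {
  "deltas": [0, 0, 0, 7, 0, 5, 10, 0, 0, 0, 8, 0, 5, 10, 0, 0, 0, 8, 0, 4, 10, 0, 0, 0, 8, 0, 3, 10, 0, 0, 0, 8, 0, 3, 10, 0, 0, 0, 8, 0, 2, 10, 0, 0, 0, 9, 0, 2, 10]
}}

```text
clock: 6.42
position: [0.4365, 0.1259, 0.3848]
ee_rot: [1.033, 1.312, -1.034]
wrist_force: [-1.1, -1.3, 0.5]
width: 0.0167
```

Request:
{"method": "send_rows", "body": {
  "deltas": [0, 0, 0, 9, 0, 1, 10, 0, 0, 0, 8, 0, 0, 10, 0, 0, 0, 2, 0, 0, 10, 0, 0, 0, 0, 0, 0, 10]
}}

```text
clock: 6.75
position: [0.4369, 0.1249, 0.366]
ee_rot: [1.033, 1.312, -1.034]
wrist_force: [-0.2, -4.4, -0.5]
width: 0.0164
```

Request:
{"method": "send_rows", "body": {
  "deltas": [0, 0, 0, 2, 0, 0, 10, 0, 0, 0, 2, 0, 0, 10, 0, 0, 0, 0, 0, 0, 10]
}}

```text
clock: 7.0
position: [0.4367, 0.1254, 0.3634]
ee_rot: [1.033, 1.311, -1.033]
wrist_force: [-4.7, -4.0, 6.5]
width: 0.016
```

Request:
{"method": "send_rows", "body": {
  "deltas": [0, 0, 0, -2, 0, 0, 45, 0, 0, 0, 0, 0, 0, 45, 0, 0, 0, 0, 0, 0, 45, 0, 0, 0, 0, 0, 0, 45, 0, 0, 0, 0, 0, 0, 45, 0, 0, 0, -30, 0, 0, 60, 0, 0, 0, -35, 0, 0, 70, 0, 0, 0, -35, 0, 0, 80, 0, 0, 0, -10, 0, 10, 80]
}}

```text
clock: 7.75
position: [0.4394, 0.1178, 0.4796]
ee_rot: [1.036, 1.31, -1.026]
wrist_force: [1.9, 1.3, 0.8]
width: 0.0675
```

Request:
{"method": "send_rows", "body": {
  "deltas": [0, 0, 0, 0, -3, 34, 80, 0, 0, 0, 0, -3, 34, 80, 0, 0, 0, 0, -3, 34, 80, 0, 0, 0, 0, -3, 34, 80, 0, 0, 0, 0, -3, 34, 80, 0, 0, 0, 0, -2, 34, 80, 0, 0, 0, 0, 0, 33, 80, 0.095, 0, 0, 14, 0, 0, 80, 0.095, 0, 0, 14, 0, 0, 80, 0.095, 0, 0, 14, 0, 0, 80]
}}

```text
clock: 8.58
position: [0.4782, -0.1198, 0.4321]
ee_rot: [1.25, 1.182, -1.249]
wrist_force: [-0.1, -0.3, -0.1]
width: 0.0798
```

Request:
{"method": "send_rows", "body": {
  "deltas": [0, 0, 0, 0, 0, 0, 80, 0, 0, 0, 0, 0, 0, 80]
}}

```text
clock: 8.75
position: [0.478, -0.1189, 0.4324]
ee_rot: [1.242, 1.188, -1.244]
wrist_force: [0.5, -0.4, 0.5]
width: 0.0802
```

Run:
```python
from h import *
c=calibration("wrist");np.save("c3.npy",c,allow_pickle=True)
a=grab_frame("wrist")[:,:,::-1];t=grab_frame("top")[140:260,180:340,::-1]
a=cv2.resize(a,None,fx=1.25,fy=1.25,interpolation=cv2.INTER_CUBIC)
a[300:500,0:267]=cv2.resize(t,(267,200),interpolation=cv2.INTER_CUBIC)
cv2.imwrite("pics/w3.png",a)
plan([.4772,-.118,.44],-2.7,1)
u=np.array([.047,.999,0]);S=np.array([.4797,-.0655,0])
print(w2px(c,[S+[0,0,.1535],S-.048*u+[0,0,.155],S+.033*u+[.033,0,.101],S+.033*u+[-.033,0,.101]])*1.25)
```

```text
clock 8.85 pos [ 0.4784 -0.1189  0.4335] F [ 0.4 -0.2  0.5] turn [ 0.002  0.    -0.001] tool shift [-6.5 -1.2 -0.8]
[0.002, 0.0, -0.001] [-6.5, -1.2, -0.8]
[[393.48629817 172.03909046]
 [393.519958   243.8460414 ]
 [437.01500886 121.27869908]
 [350.52122343 125.49403894]]
```

View pics/w3.png

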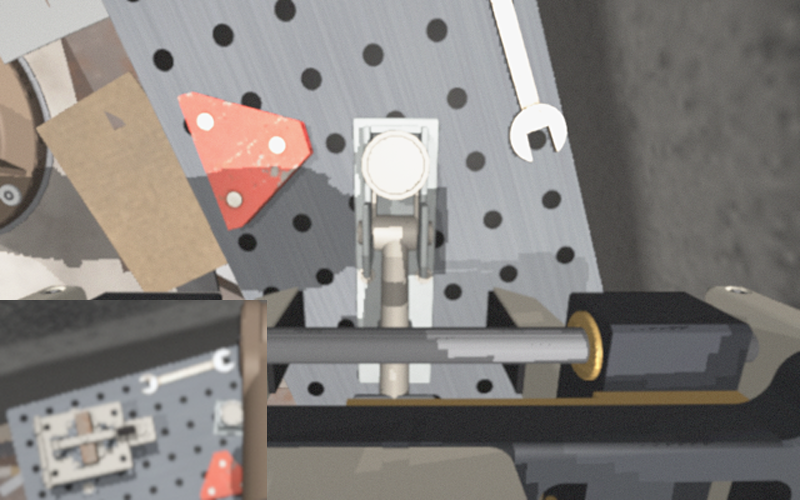

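Saddle at (395,165), about 4 mm further toward +y than the estimate. The base's front corners are at (355,119) and (438,119), so the yaw is right, and the inset shows the bar closed. Next I'll descend on the cheeks.

Request:
{"method": "send_rows", "body": {
  "deltas": [0, 0, 0, 25, 0, -3, 75, 0, 0, 0, 25, 0, -2, 75, 0, 0, 0, 25, 0, 0, 75, 0, 0, 0, 25, 0, 0, 75, 0, 0, 0, 20, 0, 0, 75, 0, 0, 0, 12, 0, 0, 75, 0, 0, 0, 5, 0, 0, 75, 0, 0, 0, 0, 0, 0, 75],
  "force": 30
}}

```text
clock: 9.52
position: [0.4785, -0.1141, 0.2955]
ee_rot: [1.244, 1.187, -1.244]
wrist_force: [0.4, 0.1, -0.1]
width: 0.0746
```

Request:
{"method": "send_rows", "body": {
  "deltas": [0, 0, 0, 0, 0, 0, 55, 0, 0, 0, 0, 0, 0, 40, 0, 0, 0, 0, 0, 0, 35, 0, 0, 0, 0, 0, 0, 35, 0, 0, 0, 0, 0, 0, 35, 0, 0, 0, 0, 0, 0, 35, 0, 0, 0, 0, 0, 0, 35, 0, 0, 0, 0, 0, 0, 35]
}}

```text
clock: 10.18
position: [0.4781, -0.1141, 0.2961]
ee_rot: [1.245, 1.185, -1.246]
wrist_force: [-3.4, 0.4, 6.8]
width: 0.0448
```

Run:
```python
from h import *
plan([.4555,.0485,.2975],13.6,7)
```

```text
clock 10.18 pos [ 0.4781 -0.1141  0.2961] F [-3.4  0.4  6.8] turn [-0.287  0.     0.   ] tool shift [  -1.4  -30.6 -161.3]
[-0.041, 0.0, 0.0] [-0.2, -4.4, -23.0]
[-0.041, 0.0, 0.0] [-0.2, -3.4, -23.2]
[-0.041, 0.0, 0.0] [-0.2, -2.5, -23.3]
[-0.041, 0.0, 0.0] [-0.2, -1.5, -23.4]
[-0.041, 0.0, 0.0] [-0.2, -0.6, -23.5]
[-0.041, 0.0, 0.0] [-0.2, 0.4, -23.5]
[-0.041, 0.0, 0.0] [-0.2, 1.4, -23.4]
```

Run:
```python
from h import *
plan([.4649,.0096,.2976],13.6,8)
```

```text
clock 10.18 pos [ 0.4781 -0.1141  0.2961] F [-3.4  0.4  6.8] turn [-0.287  0.     0.   ] tool shift [  -1.5  -19.3 -122.9]
[-0.036, 0.0, 0.0] [-0.2, -2.4, -15.4]
[-0.036, 0.0, 0.0] [-0.2, -1.9, -15.4]
[-0.036, 0.0, 0.0] [-0.2, -1.3, -15.5]
[-0.036, 0.0, 0.0] [-0.2, -0.8, -15.5]
[-0.036, 0.0, 0.0] [-0.2, -0.2, -15.6]
[-0.036, 0.0, 0.0] [-0.2, 0.4, -15.6]
[-0.036, 0.0, 0.0] [-0.2, 0.9, -15.5]
[-0.036, 0.0, 0.0] [-0.2, 1.5, -15.5]
```

Request:
{"method": "send_rows", "body": {
  "deltas": [0, 0, 0, -1.5, 0, 0, 35, -0.036, 0, 0, 0, -2.4, -15.4, 35, -0.036, 0, 0, 0, -1.9, -15.4, 35, -0.036, 0, 0, 0, -1.3, -15.5, 35, -0.036, 0, 0, 0, -0.8, -15.5, 35, -0.036, 0, 0, 0, -0.2, -15.6, 35, -0.036, 0, 0, 0, 0.4, -15.6, 35, -0.036, 0, 0, 0, 1, -15.5, 35, -0.036, 0, 0, 0, 1.5, -15.5, 35, 0, 0, 0, 0, 0, 0, 35]
}}

```text
clock: 11.02
position: [0.4647, 0.0139, 0.2975]
ee_rot: [1.027, 1.317, -1.024]
wrist_force: [-0.7, 1.1, -8.2]
width: 0.0446
```

Run:
```python
from h import *
plan([.4555,.0485,.2976],13.6,4)
c=calibration("wrist")
a=grab_frame("wrist")[:,:,::-1];s=grab_frame("scene")[200:320,190:390,::-1]
a=np.vstack([a[:260],cv2.resize(s,(500,300),interpolation=cv2.INTER_CUBIC)]) if 0 else a
o=np.zeros((590,640,3),np.uint8);o[:270]=a[:270];o[270:]=cv2.resize(s,(533,320),interpolation=cv2.INTER_CUBIC)[:, :533] if 0 else cv2.copyMakeBorder(cv2.resize(s,(533,320),interpolation=cv2.INTER_CUBIC),0,0,0,107,cv2.BORDER_CONSTANT)
cv2.imwrite("pics/w4.png",o)
p=state()["position"];u=np.array([-.235,.972,0])
S=p+.053*u;S[2]=.1535
print("pred saddle",w2px(c,S),"bolt",w2px(c,[.443,.100,.178]))
```

```text
clock 11.02 pos [0.4647 0.0139 0.2975] F [-0.7  1.1 -8.2] turn [ 0.01  -0.002 -0.001] tool shift [ -0.   -0.5 -35.8]
[0.002, -0.0, -0.0] [-0.0, -0.1, -8.9]
[0.002, -0.0, -0.0] [-0.0, -0.1, -8.9]
[0.002, -0.0, -0.0] [-0.0, -0.2, -8.9]
[0.002, -0.0, -0.0] [-0.0, -0.2, -8.9]
pred saddle [[314.53135952 169.27232409]] bolt [[313.89473534  52.27902422]]
```

View pics/w4.png

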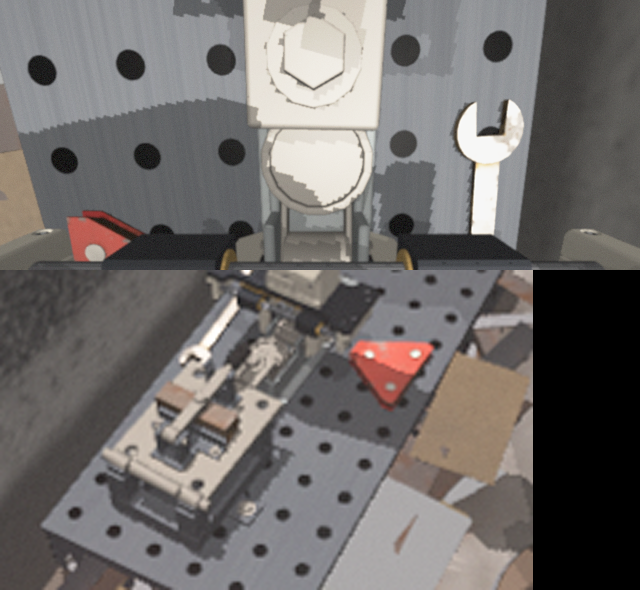

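Wrist view: saddle centre at about (319,159) and bolt at (313,53). The scene crop shows the bar closed, and the jack flat and aligned with the lug.

Run:
```python
from h import *
c=calibration("wrist");R=cv2.Rodrigues(state()["ee_rot"])[0]
P=px2w(c,[(319.5,159),(313,53)],[.1535,.178]);print(P.round(4),R.T@(P[1]-P[0])*1e3)
```

```text
[[0.4539 0.0638 0.1535]
 [0.4435 0.0966 0.178 ]] [-24.49783351  -2.27086082 -34.3426286 ]
```

Request:
{"method": "send_rows", "body": {
  "deltas": [0, 0, 0, 0, 0, 0, 35, 0, 0, 0, 0, -1, -8, 35, 0, 0, 0, 0, -1, -8, 35, 0, 0, 0, 0, 0, -7, 35, 0, 0, 0, 0, 0, 0, 35, 0, 0, 0, 0, 0, 0, 35]
}}

```text
clock: 11.62
position: [0.4576, 0.0322, 0.2973]
ee_rot: [1.031, 1.313, -1.03]
wrist_force: [-0.7, -0.2, -7.8]
width: 0.0449
```

Run:
```python
from h import *
plan([.4544,.0467,.2976],13.6,1)
```

```text
clock 11.62 pos [0.4576 0.0322 0.2973] F [-0.7 -0.2 -7.8] turn [ 0.003  0.    -0.   ] tool shift [ -0.3   0.4 -14.9]
[0.003, 0.0, -0.0] [-0.3, 0.4, -14.9]
```

Request:
{"method": "send_rows", "body": {
  "deltas": [0, 0, 0, 0, 0, -5, 35, 0, 0, 0, 0, 0, -5, 35, 0, 0, 0, 0, 0, -5, 35, 0, 0, 0, 0, 0, 0, 35, 0, 0, 0, 0, 0, 0, 35, 0, 0, 0, 0, 0, 0, 35]
}}

```text
clock: 12.12
position: [0.4542, 0.046, 0.2972]
ee_rot: [1.031, 1.313, -1.031]
wrist_force: [0.2, -0.4, -7.6]
width: 0.0449
```

Run:
```python
from h import *
plan([.4544,.0467,.2976],13.6,1)
c=calibration("wrist");a=grab_frame("wrist")[:,:,::-1]
P=np.array([.443,.100,0]);print(w2px(c,[P+[0,0,.178],P+[0,0,.1535],P+[0,0,.16]]))
s=grab_frame("scene")[200:320,190:390,::-1]
o=np.zeros((590,640,3),np.uint8);o[:270]=a[:270];o[270:,:533]=cv2.resize(s,(533,320),interpolation=cv2.INTER_CUBIC)
cv2.imwrite("pics/w5.png",o)
```

```text
clock 12.12 pos [0.4542 0.046  0.2972] F [ 0.2 -0.4 -7.6] turn [0.002 0.    0.   ] tool shift [-0.4  0.4 -0.6]
[0.002, 0.0, 0.0] [-0.4, 0.4, -0.6]
[[320.56036125 165.87470229]
 [319.60076479 156.15975834]
 [319.81742878 158.35305198]]
```

View pics/w5.png

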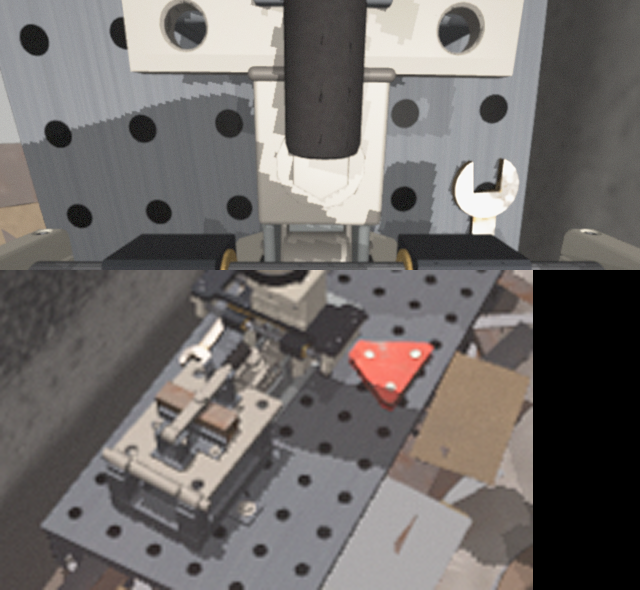

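Run:
```python
from h import *
c=calibration("wrist");s=state();R=cv2.Rodrigues(s["ee_rot"])[0];p=s["position"];print(s["clock"],p)
tool=lambda P:(R.T@(P-p).T).T*1e3
L=tool(px2w(c,[(257,221),(385,221)],.173));print("lug end corners tool",L.round(1),"-> pad z",L[:,2].mean()-22)
H=tool(px2w(c,[(320,205)],.1735));print("washer bottom",H.round(1),"-> z",H[0,2]-15.5)
# saddle: rim bottom row 213, sides 264/375 near row 159
for z in(.1535,.155):
  B=tool(px2w(c,[(319,213),(264,160),(375,160)],[z]*3));print("rim",B.round(1),"-> saddle z",B[0,2]-22)
# earlier image lug end row 127
L=tool(px2w(c,[(248,126),(381,126)],.173));print("earlier lug end",L.round(1))
```

```text
12.2167 [0.45418041 0.04586232 0.29717564]
lug end corners tool [[124.2 -20.3 -34.8]
 [124.2  24.8 -34.8]] -> pad z -56.803751855909454
washer bottom [[123.7   1.9 -40.8]] -> z -56.30867418910426
rim [[143.7   1.8 -31.6]
 [143.7 -20.1 -53.6]
 [143.7  23.9 -53.6]] -> saddle z -53.57170219385421
rim [[142.2   1.7 -32. ]
 [142.2 -19.8 -53.8]
 [142.2  23.6 -53.8]] -> saddle z -54.04757398286818
earlier lug end [[124.2 -21.5 -67.4]
 [124.2  21.6 -67.3]]
```

Request:
{"method": "send_rows", "body": {
  "deltas": [0, 0, 0, 0, 0, -3, 35, 0, 0, 0, 0, 0, 0, 35, 0, 0, 0, 1, 0, 0, 35, 0, 0, 0, 0.5, 0, 0, 35, 0, 0, 0, 0, 0, 0, 35, 0, 0, 0, 0, 0, 0, 35]
}}

```text
clock: 12.72
position: [0.4535, 0.0492, 0.2961]
ee_rot: [1.031, 1.312, -1.031]
wrist_force: [-2.7, -0.1, 3.4]
width: 0.0451
```

Request:
{"method": "send_rows", "body": {
  "deltas": [0, 0, 0, 0, 0, 0, 65, 0, 0, 0, 0, 0, 0, 75, 0, 0, 0, 0, 0, 0, 75, 0, 0, 0, 0, 0, 0, 75, 0, 0, 0, -15, 0, 0, 75, 0, 0, 0, -30, 0, 0, 75, 0, 0, 0, -30, 0, 0, 75, 0, 0, 0, -25, 0, 0, 40, 0, 0, 0, -20, 0, 0, 5, 0, 0, 0, 0, 0, 0, 0]
}}

```text
clock: 13.55
position: [0.4545, 0.0496, 0.4196]
ee_rot: [1.034, 1.308, -1.027]
wrist_force: [0.8, 0.1, -0.1]
width: 0.0595
```

Run:
```python
from h import *
c=calibration("wrist");s=state()
a=grab_frame("wrist")[:,:,::-1];t=grab_frame("scene")[180:320,190:390,::-1]
o=np.zeros((600,640,3),np.uint8);o[:280]=a[:280];o[280:,:457]=cv2.resize(t,(457,320),interpolation=cv2.INTER_CUBIC)
cv2.imwrite("pics/w6.png",o)
u=np.array([-.235,.972,0]);S=np.array([.4426,.1019,0])
print(w2px(c,[S+[0,0,.1535],S-.096*u+[0,0,.1],S-.15*u+[0,0,.22]]))
plan([*(S-.15*u)[:2],.178+.225],13.6,1)
```

```text
[[313.93725075 137.78958463]
 [313.94746571 229.59862431]
 [314.30512469 363.03093737]]
clock 13.65 pos [0.4536 0.049  0.4161] F [ 0.4  0.6 -0.6] turn [ 0.001  0.001 -0.002] tool shift [13.2  1.6 96. ]
[0.001, 0.001, -0.002] [13.2, 1.6, 96.0]
```

View pics/w6.png

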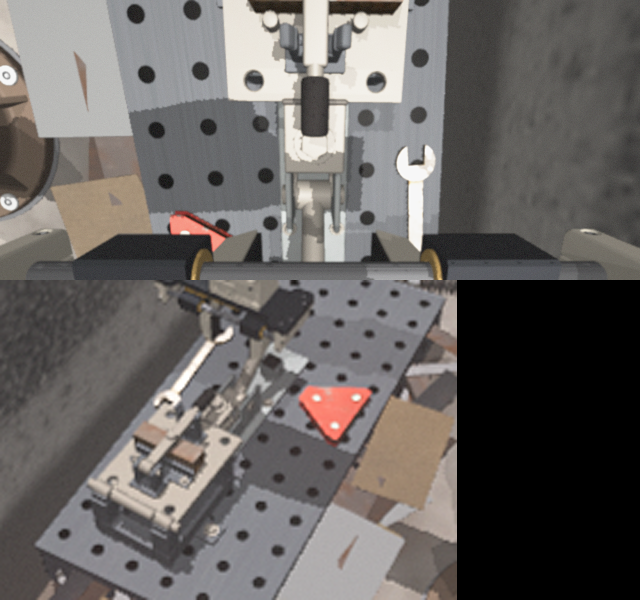

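The bar lies in its fork at (315,60) and the jack is aligned under the lug at (315,150). The spanner and magnet are undisturbed. Next I'll move above the tread with the fingers closed.

Request:
{"method": "send_rows", "body": {
  "deltas": [0, 0, 0, -15, 0, 0, 0, 0, 0, 0, 0, 0.5, 20, 0, 0, 0, 0, 0, 0.5, 25, 0, 0, 0, 0, 0, 0.5, 25, 0, 0, 0, 0, 0, 0, 24, 0, 0, 0, 0, 0, 0, 2, 0, 0, 0, 0, 10, 0, 0, 0, 0, 0, 0, 10, 0, 0, 0, 0, 0, 0, 0, 0, 0, 0],
  "force": 20
}}

```text
clock: 14.4
position: [0.4765, -0.0431, 0.4077]
ee_rot: [1.029, 1.318, -1.033]
wrist_force: [-0.6, -0.6, -1.2]
width: 0.0004
```

Run:
```python
from h import *
plan([.4779,-.0439,.398],13.6,1);print(state()["width"])
q=np.linspace(0,.6,13);f=.6-q
x=-130*np.cos(f)+9.5*np.sin(f);z=44+130*np.sin(f)+9.5*np.cos(f)
print(np.c_[-np.diff(z),-np.diff(x)].round(1).tolist())
```

```text
clock 14.4 pos [ 0.4765 -0.0431  0.4077] F [-0.6 -0.6 -1.2] turn [ 0.003 -0.002  0.004] tool shift [9.7 1.2 1.2]
[0.003, -0.002, 0.004] [9.7, 1.2, 1.2]
0.0004012215875072735
[[5.2, 3.9], [5.4, 3.7], [5.6, 3.4], [5.7, 3.1], [5.9, 2.8], [6.0, 2.5], [6.1, 2.2], [6.2, 1.9], [6.3, 1.6], [6.4, 1.3], [6.4, 1.0], [6.5, 0.6]]
```

Request:
{"method": "send_rows", "body": {
  "deltas": [0, 0, 0, 5, 1, 1, 0, 0, 0, 0, 4, 0, 0, 0, 0, 0, 0, 5, 0, 4, 0, 0, 0, 0, 5.5, 0, 3.5, 0, 0, 0, 0, 5.5, 0, 3.5, 0, 0, 0, 0, 6, 0, 3, 0, 0, 0, 0, 0, 0, 0, 0]
}}

```text
clock: 14.98
position: [0.4823, -0.0587, 0.3788]
ee_rot: [1.032, 1.313, -1.032]
wrist_force: [0.3, 1.6, 4.0]
width: 0.0003
```

Request:
{"method": "send_rows", "body": {
  "deltas": [0, 0, 0, 6, 0, 2.5, 0, 0, 0, 0, 6, 0, 2.5, 0, 0, 0, 0, 6, 0, 2, 0, 0, 0, 0, 6, 0, 2, 0, 0, 0, 0, 6, 0, 1.5, 0, 0, 0, 0, 6, 0, 1, 0, 0, 0, 0, 0, 0, 0, 0]
}}

```text
clock: 15.57
position: [0.4851, -0.07, 0.3429]
ee_rot: [1.032, 1.312, -1.032]
wrist_force: [0.1, 0.0, 5.7]
width: 0.0003
```

Request:
{"method": "send_rows", "body": {
  "deltas": [0, 0, 0, 5, 0, 1, 0, 0, 0, 0, 5, 0, 0.5, 0, 0, 0, 0, 4, 0, 0, 0, 0, 0, 0, 3, 0, 0, 0, 0, 0, 0, 2, 0, 0, 0, 0, 0, 0, 0, 0, 0, 0]
}}

```text
clock: 16.07
position: [0.4856, -0.0718, 0.3255]
ee_rot: [1.031, 1.31, -1.032]
wrist_force: [-5.3, -3.6, 17.0]
width: 0.0003
```

Request:
{"method": "send_rows", "body": {
  "deltas": [0, 0, 0, 1, 0, 0, 0, 0, 0, 0, 0, 0, 0, 0, 0, 0, 0, 0, 0, 0, 0, 0, 0, 0, 0, 0, 0, 0]
}}

```text
clock: 16.4
position: [0.4855, -0.0717, 0.3252]
ee_rot: [1.031, 1.31, -1.032]
wrist_force: [-5.2, -3.3, 20.7]
width: 0.0002
```

Run:
```python
from h import *
c=calibration("wrist");s=state();print(s["clock"],s["position"],s["wrist_force"])
a=grab_frame("wrist")[:,:,::-1];t=grab_frame("scene")[180:320,190:390,::-1]
o=np.zeros((600,640,3),np.uint8);o[:280]=a[:280];o[280:,:457]=cv2.resize(t,(457,320),interpolation=cv2.INTER_CUBIC)
cv2.imwrite("pics/w7.png",o)
```

```text
16.4 [ 0.48550958 -0.07171394  0.3251787 ] [-5.20121576 -3.32026033 20.72732084]
```

View pics/w7.png

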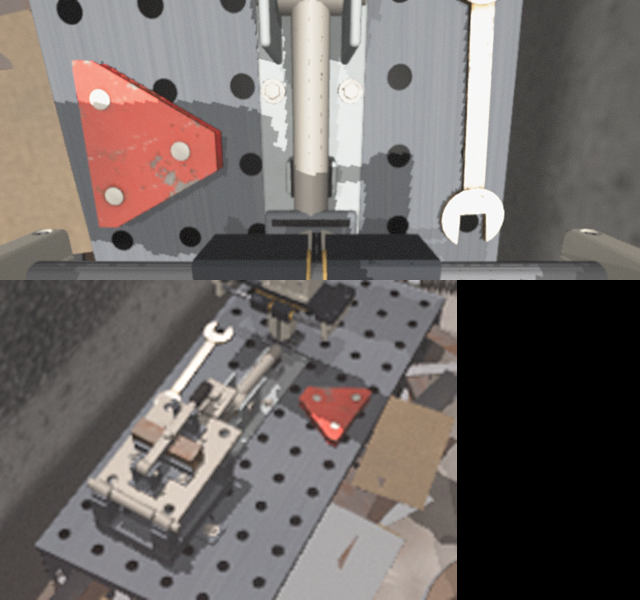

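The handle is level on its rest with the fingers on the tread. In the scene crop the plate's free edge has risen compared with the picture before, and the bar is still in its fork.

```bash
python3 -c "
from rig import *
print(sign_off()); s=state(); print(s['clock'],s['position'],s['wrist_force'])"
```

```text
the job is handed in; nothing more can be done
None
the job is handed in; nothing more can be done
```

I swung the hold-down bar into its catch, then set the jack flat with its saddle under the lift pad. I pressed the handle fully down with closed fingers and handed the job in at about 16.5 s, with the hand still pressing.

- **Bar:** it stopped at the closed height with 6.5 N against it. Later pictures show it still in the fork, including after the lift.
- **Jack position:** measurement from a close wrist picture put the saddle 2.8 mm short of the pad. I moved it 3 mm and lowered it until the table took the weight. I did not re-measure the centring after that.
- **Lift:** the fingertips stopped at 147 mm above the bench, against 148.5 mm expected for the handle on its stop. The push was about 20 N steady, with up to 5 N sideways. The last picture shows the handle level and the plate's free edge raised. I judged the rise by eye and did not measure the tilt angle.
- **Bystanders:** the magnet and spanner look undisturbed in the last pictures. I never went near the hammer and did not check it separately.

No check failed. The first top-camera and wrist estimates of the pad differed by about 4 mm, so I used the close wrist view.

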